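Dock the vial carrier under the clamp

ROBOT

A 7-joint arm with a two-finger parallel gripper is mounted at the origin on a cart in front of the work surface, level with it; the furniture and walls round the work are solid. World frame = base frame: x ahead of the robot, y to its left, z up, the work surface at z = 0. Lengths are in m, angles in rad, forces in N, time in s.
With the tool pointing down it reaches from about 0.425 to 1.025 m from the base axis. Payload 9.4 kg.
Tool frame: the origin (TCP) lies midway between the tips of the shut fingers; the grasp point (between the pads) lies 19 mm behind it (bot.grip_depth is the z of the grasp point in the tool frame, in m); z points along the fingers, y is the direction in which the jaws open and shut (so a half turn about z gives the same grasp; the last joint's range is limited). The gripper opens to 93 mm and grips with 3 to 60 N. Pads are 15 mm wide; open, the fingers measure 128 mm over their backs; the gripper's body (75 mm by 188 mm) begins 65 mm behind the grasp point.
Start: joints at [-1.19, 0.599, -0.003, 1.599, 0.002, 0.943, -0.08], TCP at [0.32, 0.65, 0.219] pointing down, gripper open.
Joint ranges: [-2.57, 2.57], [-0.35, 1.97], [-1.29, 1.29], [0.11, 2.56], [-1.05, 4.19], [0.11, 1.86], [-2.63, 2.63]. Speed limits (rad/s): [2.22, 2.22, 3.01, 3.01, 3.14, 3.14, 3.14].

INTERFACE

Orientations are given as a rotation vector (axis times angle).
In Python, from workcell import bot gives the robot as it stands.
- The arm moves only by the tool apply_moves, never from a script. Its argument "targets" is a list that holds one entry, the list of rows, each a list of 7 numbers: the turn, a rotation vector about the tool's x, y, z in rad, then the shift along the tool's x, y, z in mm, then the opening, from 0 (shut) to 1 (fully open). In form: [[[ax, ay, az, tx, ty, tz, gripper], ...]]. A call has 1 to 5 rows; each row is the pose to reach, as a shift and turn from the pose measured when the call began, along the tool's axes at that moment; what a row does not reach only later rows make up. A row lasts 1/12 s, in which the tool goes at most 41.7 mm and 7.16 degrees, less where a joint would pass 70% of its speed; a pose out of reach is approached as far as the arm can. A call with a gripper value outside its range is refused whole. The fingers move at their own pace and stop on an object; the grip force is fixed at half the most. Time passes only in rows, so rows that repeat a pose let the fingers close. It gives the time, the measured TCP pose, the force and the opening at its end, in the units of the state.
- bot.get_obs(): the state, without advancing time (a new reading comes with each control period).
- bot.camera(name): name is "side" or "top"; returns the picture (480x640x3 uint8, red, green, blue); there is no depth.
- bot.camera_model(name): a dict with "vertical_fov" (degrees; the focal length in pixels is half the picture's height over the tangent of half this angle, whatever the lens; pixels are square), "cx", "cy" (the principal point, pixels), "xyz" and "rotation" of the camera in the world. Camera axes: x right, y up, looking along -z (the intrinsics and any distortion apply to the point x, -y, -z); pixel columns grow to the right and rows downward; lengths in m; the calibration is good to about 2 mm. A picture is of the moment at which its call begins. camera_model takes no time and is no camera call.
- bot.hand_in(): hands the job in, once; it reports no verdict.
The state is a dict: "clock": time; "joints": joint angles; "joint_vel": joint speeds; "joint_torque": joint torques, N m; "ee_pos": TCP position; "eef_rot": TCP orientation; "wrist_force": force on the tool from outside, world axes, zero at the start; "wrist_torque": the same for the moment, N m; "width": finger opening in m.
Only numpy, scipy, OpenCV 4.12 (cv2) and the standard library are available. Lean on these libraries where they do the work, as an engineer would, in place of code of your own. Each camera call takes 0.05 s, during which the arm holds its last target. There are 200 camera calls.

TASK

Put the blue vial carrier on the docking plate with its toe pointing at the grey retaining block, then slide it along the plate so that the toe goes under the overhang and seats against the sprung stop hidden in the pocket. Feel for the stop: push gently until it gives by about 3 or 4 millimetres, without ramming it or driving it to its bottom, and let go, leaving the carrier flat on the plate and held there. Leave the beaker and the flask where they stand.

Things in the scene. Friction and masses are not known exactly. Their poses are not given: they have to be found in the camera images.
- carrier: Loose vial carrier, 0.25 to 0.5 kg. Aluminium flange 8 mm thick, 60 mm wide (y), from 35 mm behind the origin to the toe's bevelled nose 75 mm ahead (+x). On it a blue grip block, 50 (x) x 40 (y) mm, from z = 8 to 50 mm, centred over the origin; white vial caps on it reach z = 62 mm. Origin: underside of the flange, below the block's middle; x along the toe, z up.
- dock: Fixed docking plate, 245 mm long (x -130 to +115), 110 wide, plate top at z = 10 mm. Origin on the bench, on the centre line; x is the slide-in direction, z up. Steel guides, tops at z = 18, stand 64 mm apart from x = -12 on and flare toward -x to 94 mm apart at x = -70; behind that the plate is bare. Grey retaining block with the overhang: x = 35 to 110, 104 wide, orange stripe at its front edge.
- pocket (a point): Middle of the pocket's mouth: on the plate top, centre line, at the overhang's front edge, 35 mm along x from the dock's origin; axes as the dock's. The grey block's top is 30 mm above it. Pocket 64 wide, 12 high. Out of sight in it is the stop, set anew each time: its sprung pad (stop_pad_c0) lies 17 to 40 mm inside the lip and gives 8 mm: 0.35 N at first, then 0.7 N per mm, then solid.
- toe_tip (a point): Foremost point of the carrier's bevelled toe, 75 mm ahead of the carrier's origin, 4 mm above its underside.
- clamp (a joint): Lift (m) of a sprung steel roller that hangs from the overhang 6 mm inside the lip; 0 = hanging free. The toe must lift it by 1.2 mm: a bump that is over when the toe tip is 13 mm inside the lip. The roller then presses the toe down, so that sliding on takes a steady push (very roughly 4 to 10 N if the carrier is pushed freely), and it holds the released carrier.
- beaker: Loose glass beaker, 53 mm across, 70 mm high, bystander; origin under its centre.
- flask: Loose conical glass flask, 62 mm across, 102 mm high, bystander; origin under its centre. Mind also the fixed white water bath at the left of the work, 0.23 m high (world x over 0.45, y 0.08 to 0.42 m): lift the tool over it when leaving the start pose.
There are look-alikes about, which are no part of the job. What is shaped like the carrier but green is not meant.

How it is judged:
By the outcome, as a careful person would: the job done as asked, in the order asked, and still so for the second after the job is handed in, with the robot touching nothing.
It also fails if it takes over 69 s, if anything falls off the work surface, if the arm or the gripper's body presses on something with over 40 N, if the wrist force passes 120 N, or if a joint passes its speed limit or range.

## Working session

There is one attempt and no reset: what is moved stays moved. The work goes in short steps, Python scripts to look and compute and a tool call to move; the robot and the scene stay as the last step left them, time stands still between calls to the robot, and variables do not carry over. Pictures are saved under pics/ and viewed, about 8 in all and at most 12, crops included, and the job is handed in when it is done.

Besides the shell and the picture viewer there is one more tool, called after "Emit:" as name([rows], argument=value, ...), one row to a line, values as JSON. apply_moves: Moves the arm, as the interface text tells. Its arguments: {"type":"object","properties":{"targets":{"type":"array","items":{"type":"array","items":{"type":"array","items":{"type":"number"}}}}},"required":["targets"]}

```bash
ls; mkdir -p pics; python3 - <<'E'
from workcell import bot
import cv2
for n in("top","side"):
    cv2.imwrite(f"pics/{n}0.png",bot.camera(n)[:,:,::-1]); print(bot.camera_model(n))
print(bot.get_obs(),bot.grip_depth)
E
```

```text
pics
{'vertical_fov': 56.55733329563685, 'cx': 317.0006420405472, 'cy': 234.00889551894974, 'xyz': array([ 0.46147441, -0.18189997,  0.91855322]), 'rotation': array([ 0.15774495, -0.13553838, -1.57793813])}
{'vertical_fov': 50.71010578181399, 'cx': 316.88815076156976, 'cy': 234.33389529456457, 'xyz': array([ 0.04841027, -0.15704813,  0.66942557]), 'rotation': array([ 0.56638871, -0.62106667, -1.53534927])}
{'clock': 0.1, 'joints': array([-1.18970995,  0.60006843, -0.00252905,  1.60004755,  0.0018141 ,
        0.94289185, -0.07976807]), 'joint_vel': array([-1.56946450e-03, -2.42455243e-03,  1.14498886e-03, -1.68160889e-03,
       -4.00861926e-05,  4.99704509e-04,  4.59838772e-05]), 'joint_torque': array([ 5.63660768e-03, -7.66553521e+01,  1.50222838e+00, -2.52933776e+01,
       -5.23106020e-02,  1.35843881e-02,  7.86816850e-05]), 'ee_pos': array([0.32025535, 0.64994646, 0.21783052]), 'eef_rot': array([-7.12654412e-01, -3.05951685e+00,  2.20366981e-03]), 'wrist_force': array([0.20500064, 0.34420303, 0.21989866]), 'wrist_torque': array([0.00797848, 0.00282842, 0.03002848]), 'width': 0.09263378853885144} -0.0188
```

View pics/top0.png

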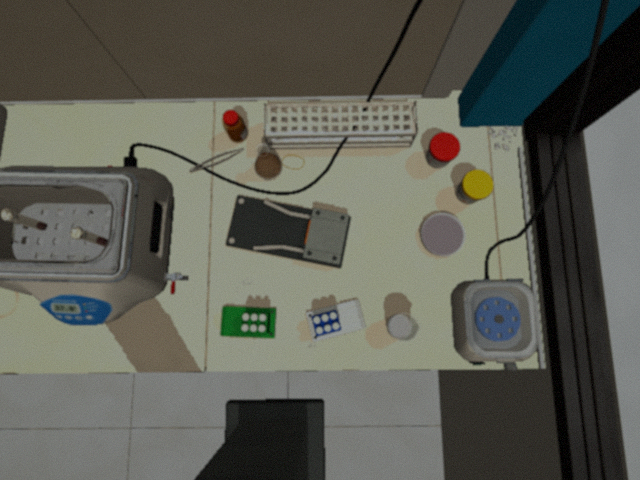

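View pics/side0.png

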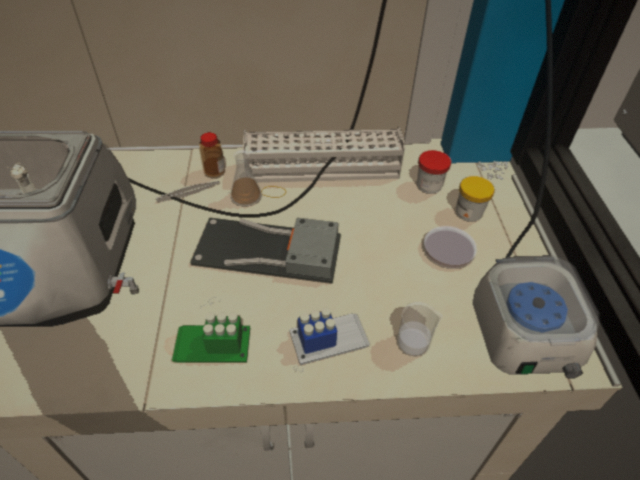

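```bash
cat > h.py <<'E'
from workcell import bot
import numpy as np, cv2
from scipy.spatial.transform import Rotation as R
def ray(n,uv):
    m=bot.camera_model(n); f=240/np.tan(np.radians(m['vertical_fov'])/2)
    d=R.from_rotvec(m['rotation']).apply([(uv[0]-m['cx'])/f,-(uv[1]-m['cy'])/f,-1]); return m['xyz'],d
def at(n,uv,z):
    o,d=ray(n,uv); return o+d*(z-o[2])/d[2]
def proj(n,p):
    m=bot.camera_model(n); f=240/np.tan(np.radians(m['vertical_fov'])/2)
    q=R.from_rotvec(m['rotation']).inv().apply(np.atleast_2d(p)-m['xyz'])
    return np.c_[m['cx']-f*q[:,0]/q[:,2], m['cy']+f*q[:,1]/q[:,2]]
def shot(n,name,u0,v0,w,h,s):
    im=bot.camera(n)[:,:,::-1][v0:v0+h,u0:u0+w]
    cv2.imwrite(f"pics/{name}.png",cv2.resize(im,None,fx=s,fy=s,interpolation=cv2.INTER_CUBIC))
E
python3 - <<'E'
import cv2
a=cv2.imread('pics/top0.png')
c=lambda u,v,w,h,s:cv2.resize(a[v:v+h,u:u+w],None,fx=s,fy=s,interpolation=cv2.INTER_CUBIC)
cv2.imwrite('pics/c1.png',c(220,185,140,90,5.5))
cv2.imwrite('pics/c2.png',c(300,290,120,60,6))
E
```

```text
(no output)
```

View pics/c1.png

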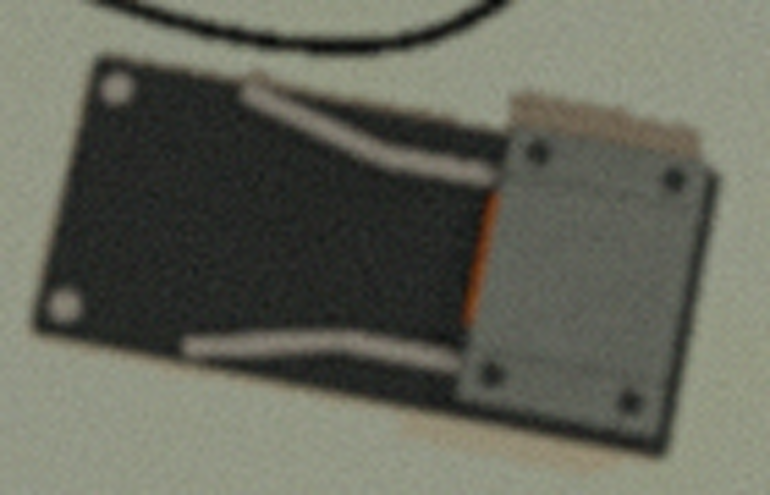

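View pics/c2.png

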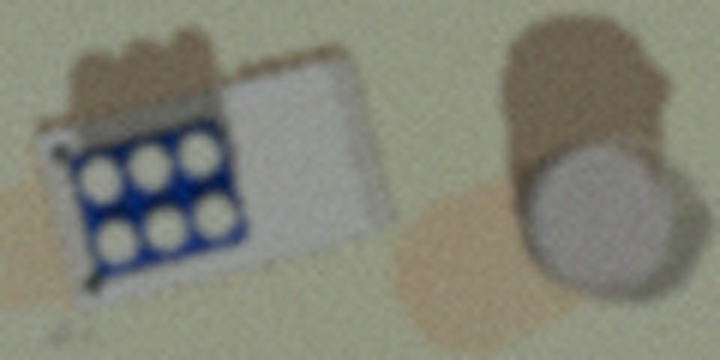

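```bash
cat > fit.py <<'E'
from h import *
from scipy.optimize import least_squares
def fit(n,loc,uv,x0,z0=0):
    loc=np.array(loc,float)/1e3; uv=np.array(uv,float)
    def pts(p):
        c,s=np.cos(p[2]),np.sin(p[2])
        return np.c_[p[0]+c*loc[:,0]-s*loc[:,1],p[1]+s*loc[:,0]+c*loc[:,1],loc[:,2]+z0]
    r=least_squares(lambda p:(proj(n,pts(p))-uv).ravel(),x0)
    return r.x,r.fun.reshape(-1,2)
def full(X,u0,v0,s): X=np.array(X,float); return (X+.5)/s-.5+[u0,v0]
E
python3 - <<'E'
from fit import *
np.set_printoptions(precision=4,suppress=True)
d,r=fit("top",[[-130,55,10],[-130,-55,10],[115,-55,10],[115,55,10],[35,52,40],[110,52,40],[110,-52,40],[35,-52,40]],
 full([[100,58],[35,330],[662,455],[718,175],[508,128],[708,165],[655,442],[458,400]],220,185,5.5),[.46,-.2,-1.7]); print(d,np.degrees(d[2]));print(r)
c,r=fit("top",[[-35,30,8],[-35,-30,8],[75,-30,4],[75,30,4],[-25,20,50],[25,20,50],[25,-20,50],[-25,-20,50]],
 full([[38,130],[85,303],[395,225],[352,48],[68,153],[222,122],[245,240],[92,283]],300,290,6),[.3,-.2,-1.4]); print(c,np.degrees(c[2]));print(r)
# beaker: top disc centre approx
print("beaker",at("top",full([[600,220]],300,290,6)[0],0.0))
print("flask",at("top",(268,165),0.0), at("side",(246,195),0.01))
E
```

```text
[ 0.639  -0.1169 -1.7815] -102.0728073216349
[[-1.029  -0.5062]
 [-1.474   0.4185]
 [ 0.8556  0.9371]
 [ 0.646   0.294 ]
 [ 0.6086 -0.5646]
 [ 0.6327 -0.2574]
 [ 0.4956 -0.3456]
 [-0.7945 -0.1101]]
[ 0.4539 -0.1859 -1.3377] -76.6454116873822
[[-0.5102  0.2632]
 [-1.1995  1.1603]
 [ 0.4677  0.4848]
 [-0.1009  0.6593]
 [-0.0995 -0.0301]
 [-0.4813 -1.2575]
 [ 0.9243 -0.2504]
 [ 0.9299 -0.9307]]
beaker [ 0.4438 -0.3339  0.    ]
flask [ 0.7881 -0.0655  0.    ] [ 0.7768 -0.0704  0.01  ]
```

```bash
cat >> h.py <<'E'
def tgt(xyz,yaw):
    "shift (mm) and turn in current tool axes to reach TCP xyz with tool y at yaw deg, pointing down"
    o=bot.get_obs(); T=R.from_rotvec(o['eef_rot']); y=np.radians(yaw)
    Y=np.array([np.cos(y),np.sin(y),0]); Z=np.array([0,0,-1.]); M=R.from_matrix(np.c_[np.cross(Y,Z),Y,Z])
    print('turn',np.round((T.inv()*M).as_rotvec(),4),'shift',np.round(T.inv().apply(np.array(xyz)-o['ee_pos'])*1e3,1),'t',round(o['clock'],2),'w',round(o['width'],4))
E
python3 - <<'E'
from h import *
tgt([.32,.65,.32],63.7)
for p in [[.40,.60,.32],[.46,.4,.32],[.47,.1,.32],[.454,-.186,.32],[.454,-.186,.017]]: tgt(p,13.4)
E
```

```text
turn [-0.0014  0.0002  0.0013] shift [   0.2   -0.2 -102.2] t 0.1 w 0.0926
turn [-1.200e-03  8.000e-04  8.792e-01] shift [ -93.6   -9.7 -102.1] t 0.1 w 0.0926
turn [-1.200e-03  8.000e-04  8.792e-01] shift [-235.8 -162.6 -101.9] t 0.1 w 0.0926
turn [-1.200e-03  8.000e-04  8.792e-01] shift [-377.4 -427.3 -101.5] t 0.1 w 0.0926
turn [-1.200e-03  8.000e-04  8.792e-01] shift [-489.4 -690.9 -101.1] t 0.1 w 0.0926
turn [-1.200e-03  8.000e-04  8.792e-01] shift [-489.3 -690.5  201.9] t 0.1 w 0.0926
```

Lift first.

Emit:
apply_moves([
  [[0,0,0,0,0,-35,1],[0,0,0,0,0,-70,1],[0,0,0,0,0,-102,1],[0,0,0.08,-20,-20,-102,1],[0,0,0.2,-50,-40,-102,1]],
])

```text
clock: 0.52
ee_pos: [0.3449, 0.5945, 0.3214]
eef_rot: [-1.011, -2.973, -0.004]
wrist_force: [0.4, -0.6, -0.2]
width: 0.0927
```

```bash
python3 - <<'E'
from h import *
for p in [[.454,.4,.32],[.46,.25,.32],[.47,.1,.32],[.454,-.186,.32],[.454,-.186,.017]]: tgt(p,13.4)
E
```

```text
turn [ 0.0007 -0.0029  0.6816] shift [-205.   -87.7    0.8] t 0.52 w 0.0927
turn [ 0.0007 -0.0029  0.6816] shift [-301.2 -203.     0.4] t 0.52 w 0.0927
turn [ 0.0007 -0.0029  0.6816] shift [-4.005e+02 -3.158e+02 -1.000e-01] t 0.52 w 0.0927
turn [ 0.0007 -0.0029  0.6816] shift [-562.1 -552.3   -0.8] t 0.52 w 0.0927
turn [ 0.0007 -0.0029  0.6816] shift [-562.9 -552.8  302.2] t 0.52 w 0.0927
```

Emit:
apply_moves([
  [[0,0,0.1,-35,-15,0,1],[0,0,0.2,-70,-30,0,1],[0,0,0.3,-105,-45,0,1],[0,0,0.4,-140,-60,0,1],[0,0,0.5,-175,-78,0,1]],
])

```text
clock: 0.93
ee_pos: [0.4367, 0.4245, 0.3206]
eef_rot: [-1.72, -2.626, -0.003]
wrist_force: [0.8, -0.1, -0.6]
width: 0.0929
```

```bash
python3 - <<'E'
from h import *
for p in [[.46,.25,.32],[.47,.1,.32],[.454,-.186,.32]]: tgt(p,13.4)
E
```

```text
turn [-0.0002 -0.0029  0.1769] shift [-1.692e+02 -4.830e+01  1.000e-01] t 0.93 w 0.0929
turn [-0.0002 -0.0029  0.1769] shift [-3.108e+02 -9.900e+01 -3.000e-01] t 0.93 w 0.0929
turn [-0.0002 -0.0029  0.1769] shift [-566.6 -227.9   -1. ] t 0.93 w 0.0929
```

Emit:
apply_moves([
  [[0,0,0,-38,-11,0,1],[0,0,0,-76,-22,0,1],[0,0,0,-114,-33,0,1],[0,0,0,-152,-44,0,1],[0,0,0,-190,-55,0,1]],
])

```text
clock: 1.35
ee_pos: [0.4619, 0.2263, 0.3199]
eef_rot: [-1.72, -2.626, -0.002]
wrist_force: [-0.2, -0.2, 0.4]
width: 0.0932
```

Emit:
apply_moves([
  [[0,0,0,-38,-14,0,1],[0,0,0,-76,-28,0,1],[0,0,0,-114,-42,0,1],[0,0,0,-152,-60,0,1],[0,0,0,-186,-76,0,1]],
])

```text
clock: 1.77
ee_pos: [0.4658, 0.0229, 0.3194]
eef_rot: [-1.721, -2.625, -0.002]
wrist_force: [0.7, -0.0, 0.3]
width: 0.0929
```

```bash
python3 - <<'E'
from h import *
for p in [[.454,-.186,.32],[.454,-.186,.09]]: tgt(p,13.4)
E
```

```text
turn [-0.0006 -0.0028  0.1763] shift [-186.9  -94.2   -1.1] t 1.77 w 0.0929
turn [-0.0006 -0.0028  0.1763] shift [-187.5  -94.1  228.9] t 1.77 w 0.0929
```

Emit:
apply_moves([
  [[0,0,0.04,-36,-18,0,1],[0,0,0.08,-72,-36,0,1],[0,0,0.12,-108,-54,0,1],[0,0,0.16,-145,-73,0,1],[0,0,0.176,-180,-91,0,1]],
])

```text
clock: 2.18
ee_pos: [0.4534, -0.1805, 0.319]
eef_rot: [-1.948, -2.461, -0.002]
wrist_force: [0.8, -0.1, 0.0]
width: 0.0931
```

```bash
python3 - <<'E'
from fit import *
for p in [[.454,-.186,.12],[.454,-.186,.017]]: tgt(p,13.4)
E
```

```text
turn [-0.0007 -0.0028 -0.002 ] shift [ -6.1  -0.5 199. ] t 2.18 w 0.0931
turn [-0.0007 -0.0028 -0.002 ] shift [ -6.3  -0.4 302. ] t 2.18 w 0.0931
```

Emit:
apply_moves([
  [[0,0,0,-6,0,38,1],[0,0,0,-6,0,76,1],[0,0,0,-6,0,114,1],[0,0,0,-6,0,150,1],[0,0,0,-6,0,185,1]],
])

```text
clock: 2.6
ee_pos: [0.4541, -0.1859, 0.1322]
eef_rot: [-1.948, -2.461, -0.001]
wrist_force: [0.5, 1.3, -0.1]
width: 0.0927
```

```bash
python3 - <<'E'
from fit import *
for p in [[.454,-.186,.017]]: tgt(p,13.4)
shot("side","s1",230,230,200,150,4)
E
```

```text
turn [-0.0011 -0.0026 -0.0023] shift [-4.000e-01  1.000e-01  1.152e+02] t 2.6 w 0.0927
```

View pics/s1.png

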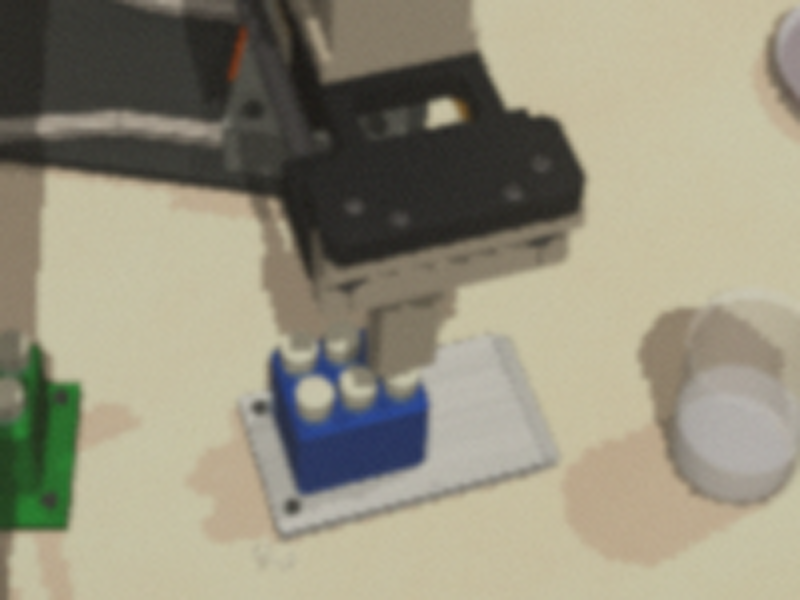

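```bash
python3 - <<'E'
from fit import *
np.set_printoptions(precision=4,suppress=True)
c,r=fit("side",[[-35,-30,4],[75,-30,4],[-35,30,8],[75,30,4],[25,-20,50],[-25,-20,50],[-25,-20,8],[25,-20,8]],
 full([[283,532],[557,462],[240,398],[502,335],[426,404],[298,432],[305,492],[426,460]],230,230,4),[.45,-.19,-1.34]); print(c,np.degrees(c[2]));print(r)
E
```

```text
[ 0.455  -0.1884 -1.3299] -76.19695641755011
[[-1.0308  0.3505]
 [ 1.0876 -0.9365]
 [-0.8873 -1.4574]
 [ 1.1456 -1.157 ]
 [ 1.5065 -0.6162]
 [-0.1907  1.0124]
 [-1.8251  1.3393]
 [ 0.2524  0.8473]]
```

Emit:
apply_moves([
  [[0,0,0,-1.5,0,35,1],[0,0,0,-1.5,0,70,1],[0,0,0,-1.5,0,100,1],[0,0,0,-1.5,0,115,1],[0,0,0,-1.5,0,115.5,1]],
])

```text
clock: 3.07
ee_pos: [0.4502, -0.1856, 0.0096]
eef_rot: [-1.941, -2.453, 0.006]
wrist_force: [-0.0, 0.1, 0.3]
width: 0.0931
```

Emit:
apply_moves([
  [[0,0,0,0,0,0,0.35],[0,0,0,0,0,0,0.35],[0,0,0,0,0,0,0.2],[0,0,0,0,0,0,0.2],[0,0,0,0,0,0,0.2]],
])

```text
clock: 3.48
ee_pos: [0.4508, -0.1855, 0.0107]
eef_rot: [-1.942, -2.455, 0.005]
wrist_force: [0.6, -0.1, -0.3]
width: 0.0639
```

Emit:
apply_moves([
  [[0,0,0,0,0,0,0],[0,0,0,0,0,0,0],[0,0,0,0,0,0,0],[0,0,0,0,0,0,0],[0,0,0,0,0,0,0]],
])

```text
clock: 3.9
ee_pos: [0.4515, -0.1854, 0.011]
eef_rot: [-1.942, -2.457, 0.004]
wrist_force: [1.2, 0.9, 6.4]
width: 0.04
```

Emit:
apply_moves([
  [[0,0,0,0,0,-6,0],[0,0,0,0,0,-15,0],[0,0,0,0,0,-35,0],[0,0,0,0,0,-60,0],[0,0,0,0,0,-80,0]],
])

```text
clock: 4.32
ee_pos: [0.4516, -0.1858, 0.0926]
eef_rot: [-1.942, -2.455, 0.004]
wrist_force: [0.4, 0.4, -2.9]
width: 0.0399
```

```bash
python3 - <<'E'
from fit import *
d=[.639,-.1169]; y=-1.7815
for X,z in [(-.108,.09),(-.108,.03)]: tgt([d[0]+X*np.cos(y),d[1]+X*np.sin(y),z],-12.07)
print(bot.get_obs()['joints'],bot.get_obs()['wrist_force'],bot.get_obs()['ee_pos'])
E
```

```text
turn [-0.0105 -0.0052  0.4432] shift [121.4 244.5   1.3] t 4.32 w 0.0399
turn [-0.0105 -0.0052  0.4432] shift [121.  245.1  61.3] t 4.32 w 0.0399
[ 0.05371174  0.54989816  0.31784801  2.24936289 -0.42630199  0.40980311
  0.95632061] [ 0.36560693  0.3792716  -2.89136889] [ 0.45163936 -0.1858296   0.09258173]
```

Emit:
apply_moves([
  [[0,0.001,0.06,14,28,0,0],[-0.001,0.002,0.12,30,60,0,0],[-0.001,0.003,0.19,46,92,0,0],[-0.002,0.004,0.26,62,124,0,0],[-0.002,0.004,0.33,76,152,0,0]],
])

```text
clock: 4.73
ee_pos: [0.5833, -0.0748, 0.0926]
eef_rot: [-2.32, -2.099, -0.001]
wrist_force: [0.4, 0.1, -3.5]
width: 0.04
```

```bash
python3 - <<'E'
from fit import *
d=[.639,-.1169]; y=-1.7815
for X,z in [(-.108,.09),(-.108,.04)]: tgt([d[0]+X*np.cos(y),d[1]+X*np.sin(y),z],-12.07)
E
```

```text
turn [-0.0098 -0.0085  0.1105] shift [71.  71.6  2.6] t 4.73 w 0.04
turn [-0.0098 -0.0085  0.1105] shift [70.5 72.  52.6] t 4.73 w 0.04
```

Emit:
apply_moves([
  [[0,0,0.05,20,20,0,0],[0,0,0.11,40,40,8,0],[0,0,0.11,60,60,20,0],[0,0,0.11,70,71,35,0],[0,0,0.11,70.5,72,40,0]],
])

```text
clock: 5.15
ee_pos: [0.663, -0.0071, 0.0509]
eef_rot: [-2.426, -1.973, 0.0]
wrist_force: [0.2, 0.6, -2.5]
width: 0.0401
```

```bash
python3 - <<'E'
from fit import *
d=[.639,-.1169]; y=-1.7815
for X,z in [(-.108,.09),(-.108,.021)]: tgt([d[0]+X*np.cos(y),d[1]+X*np.sin(y),z],-12.07)
shot("side","s2",180,170,200,150,4)
shot("top","t2",210,170,150,112,5)
E
```

```text
turn [-0.0114 -0.0091  0.0055] shift [ -4.   -1.  -39.1] t 5.15 w 0.0401
turn [-0.0114 -0.0091  0.0055] shift [-4.6 -0.2 29.9] t 5.15 w 0.0401
```

View pics/s2.png

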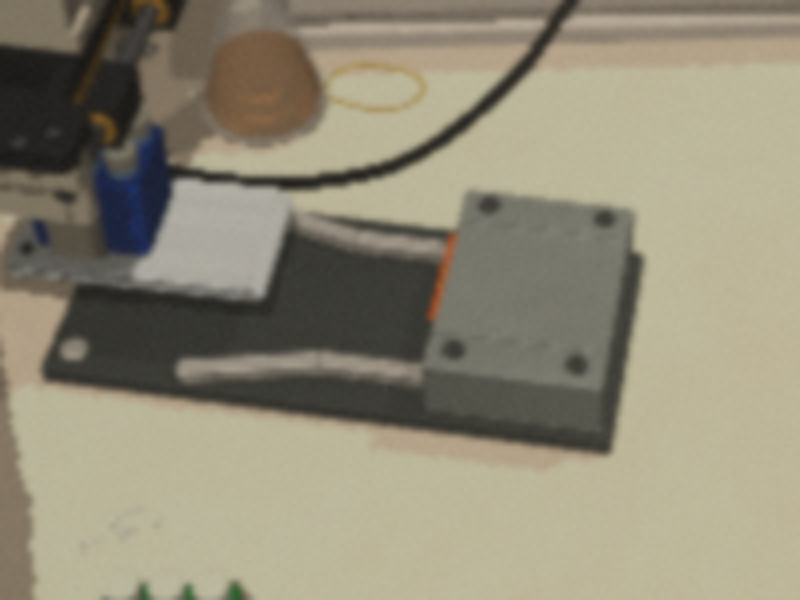

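View pics/t2.png

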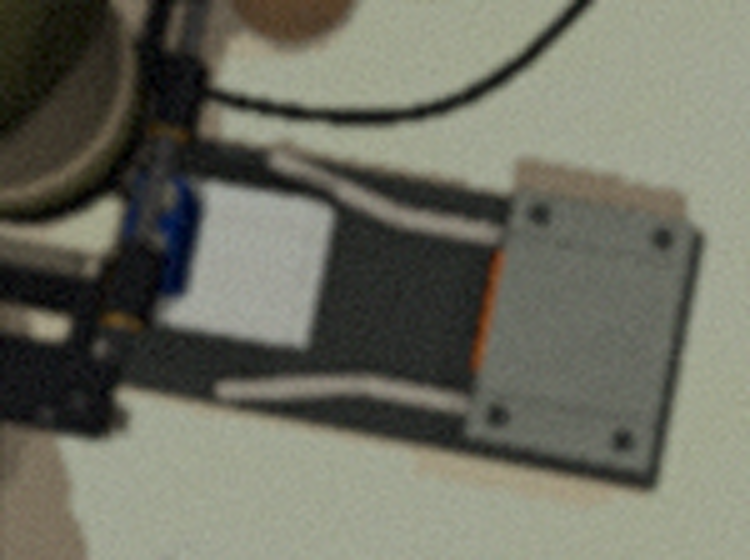

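```bash
python3 - <<'E'
from fit import *
np.set_printoptions(precision=4,suppress=True)
ds,r=fit("side",[[115,55,10],[115,-55,10],[-130,-55,10],[35,52,40],[110,52,40],[110,-52,40],[35,-52,40]],
 full([[643,257],[610,438],[47,370],[469,192],[633,212],[603,388],[427,362]],180,170,4),[.639,-.117,-1.78]); print('dock side',ds,np.degrees(ds[2]));print(r.ravel())
dt,r=fit("top",[[115,55,10],[115,-55,10],[35,52,40],[110,52,40],[110,-52,40],[35,-52,40]],
 full([[703,232],[654,486],[512,195],[690,224],[645,472],[466,436]],210,170,5),[.639,-.117,-1.78]); print('dock top',dt,np.degrees(dt[2]));print(r.ravel())
z=bot.get_obs()['ee_pos'][2]-.011
for n,l,uv,(u,v,s) in [("top",[[75,30,4],[75,-30,4],[25,30,8]],[[335,208],[308,347],[202,183]],(210,170,5)),("side",[[75,30,4],[75,-30,4]],[[293,205],[262,299]],(180,170,4))]:
    c,r=fit(n,l,full(uv,u,v,s),[.66,-.01,-1.78],z); print(n,c,np.degrees(c[2]),r.ravel())
    for d in (ds,dt):
        q=R.from_euler('z',-d[2]).apply([*(c[:2]-d[:2]),0]); print('carrier in dock mm',q*1e3,np.degrees(c[2]-d[2]))
o=bot.get_obs(); T=R.from_rotvec(o['eef_rot']); print(T.as_matrix(),o['ee_pos'])
E
```

```text
dock side [ 0.6399 -0.1206 -1.7778] -101.85768560419646
[ 0.6596 -1.3178  0.9845  1.2213 -1.7194 -0.3584 -0.2521 -0.9792  0.9637
 -0.9761  0.603   0.3336 -1.1712  1.0163]
dock top [ 0.6383 -0.1157 -1.7661] -101.19132632547661
[-0.2302  0.1262  0.3984  1.0081 -0.3569 -1.3084  0.5277 -0.6211  0.5356
  0.1814 -0.8804  0.5499]
top [ 0.6578 -0.0091 -1.724 ] -98.78043658381927 [-0.8357 -0.8019 -0.2172  0.4201  1.0538  0.382 ]
carrier in dock mm [-112.8475   -5.3887    0.    ] 3.0772490203772023
carrier in dock mm [-108.3151   -1.6237    0.    ] 2.4108897416573445
side [ 0.6585 -0.0103 -1.7601] -100.84876988454168 [ 0.107  -0.9998 -0.1011  0.9079]
carrier in dock mm [-111.7867   -4.3989    0.    ] 1.008915719654793
carrier in dock mm [-107.2429   -0.6463    0.    ] 0.3425564409349353
[[ 0.2076  0.9781 -0.0111]
 [ 0.9782 -0.2075  0.0096]
 [ 0.0071 -0.0129 -0.9999]] [ 0.6604 -0.011   0.0518]
```

Emit:
apply_moves([
  [[0,0,0,0,0,10,0],[0,0,0,0,0,18,0],[0,0,0,0,0,25,0],[0,0,0,0,0,28,0],[0,0,0,0,0,28,0]],
])

```text
clock: 5.67
ee_pos: [0.6594, -0.0113, 0.023]
eef_rot: [-2.43, -1.967, 0.006]
wrist_force: [-0.1, 0.5, -3.5]
width: 0.04
```

Emit:
apply_moves([
  [[0,0,0,0,0,0.5,0],[0,0,0,0,0,1,0],[0,0,0,0,0,1.5,0],[0,0,0,0,0,1.5,0],[0,0,0,0,0,1.5,0]],
])

```text
clock: 6.08
ee_pos: [0.6595, -0.0112, 0.0217]
eef_rot: [-2.43, -1.967, 0.005]
wrist_force: [1.0, 0.6, -3.1]
width: 0.0403
```

Emit:
apply_moves([
  [[0,0,0,0,0,0.5,0],[0,0,0,0,0,1,0],[0,0,0,0,0,1,0]],
])

```text
clock: 6.33
ee_pos: [0.6596, -0.0112, 0.0213]
eef_rot: [-2.43, -1.967, 0.004]
wrist_force: [-1.2, 0.6, 4.5]
width: 0.0402
```

Emit:
apply_moves([
  [[0,0,0,0,0,0.5,0],[0,0,0,0,0,1,0],[0,0,0,0,0,1,0]],
])

```text
clock: 6.58
ee_pos: [0.6596, -0.0111, 0.0212]
eef_rot: [-2.43, -1.967, 0.003]
wrist_force: [-5.4, 0.5, 10.8]
width: 0.0398
```

Emit:
apply_moves([
  [[0,0,0,0,0,-1,0.3],[0,0,0,0,0,-1,0.6],[0,0,0,0,0,-1,0.6],[0,0,0,0,0,-1,0.6],[0,0,0,0,0,-1,0.6]],
])

```text
clock: 7.0
ee_pos: [0.6597, -0.0112, 0.0221]
eef_rot: [-2.43, -1.967, 0.003]
wrist_force: [-0.4, 0.3, -0.5]
width: 0.0554
```

```bash
python3 - <<'E'
from fit import *
tgt([.6595,-.0112,.026],-11.9)
shot("top","t3",210,170,150,112,5)
E
```

```text
turn [-0.0132 -0.008  -0.0023] shift [-0.1 -0.2 -3.9] t 7.0 w 0.0554
```

View pics/t3.png

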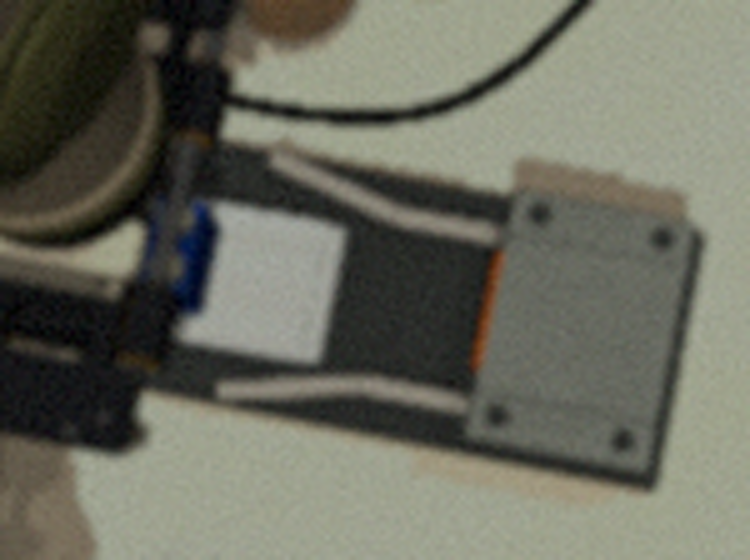

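```bash
python3 - <<'E'
from fit import *
def a(X,z=.018): return at("top",full(X,210,170,5),z)[:2]
def ang(p,q): d=a(q)-a(p); return np.degrees(np.arctan2(d[1],d[0]))
print('guides',ang([395,219],[495,238]),ang([365,383],[465,403]))
print('flange',ang([225,205],[347,225]),ang([180,340],[322,363]),'nose',ang([347,225],[322,363])+90)
print('block',ang([512,195],[690,224]),ang([466,436],[645,472]),ang([512,195],[466,436])+90,ang([690,224],[645,472])+90)
o=bot.get_obs(); M=R.from_rotvec(o['eef_rot']).as_matrix(); print(np.degrees(np.arctan2(M[1,1],M[0,1]))-90)
# mid nose vs guides mid
print(a([334.5,294]),a([445,228.5]),a([415,393]))
E
```

```text
guides -101.81492266591567 -102.15040343731168
flange -100.3238781162724 -100.0466033150758 nose 260.23157009041006
block -100.3341439115794 -102.16923999776897 258.97675284089564 258.6537692394362
-102.03016176928107
[ 0.64434806 -0.08667537] [ 0.67140792 -0.13236624] [ 0.60260558 -0.1198801 ]
```

Emit:
apply_moves([
  [[-0.013,-0.008,-0.002,0,0,-4,0.6],[-0.013,-0.008,-0.002,0,0,-4,0.6],[-0.013,-0.008,-0.002,0,0,-4,0.3],[-0.013,-0.008,-0.002,0,0,-4,0],[-0.013,-0.008,-0.002,0,0,-4,0]],
])

```text
clock: 7.47
ee_pos: [0.6598, -0.0111, 0.0261]
eef_rot: [-2.44, -1.979, 0.0]
wrist_force: [-0.5, -0.1, 0.3]
width: 0.0403
```

Emit:
apply_moves([
  [[0,0,0,0,0,0,0],[0,0,0,0,0,0,0],[0,0,0,0,0,0,0],[0,0,0,0,0,0,0],[0,0,0,0,0,0,0]],
])

```text
clock: 7.88
ee_pos: [0.6598, -0.0111, 0.0261]
eef_rot: [-2.44, -1.979, 0.0]
wrist_force: [-0.4, 0.7, -0.3]
width: 0.0399
```

```bash
cat > st.py <<'E'
from h import *
d=np.array([.639,-.1169]); y=-1.7784
def st():
    o=bot.get_obs(); q=R.from_euler('z',-y); p=q.apply([*(o['ee_pos'][:2]-d),o['ee_pos'][2]])*1e3
    print('t',round(o['clock'],2),'TCP dock mm',np.round(p,2),'F dock',np.round(q.apply(o['wrist_force']),2),'M',np.round(q.apply(o['wrist_torque']),2),'w',round(o['width']*1e3,2))
    tgt(o['ee_pos'],-11.9)
st()
E
python3 st.py
```

```text
t 7.88 TCP dock mm [-107.8    -1.46   26.11] F dock [-0.59 -0.55 -0.27] M [-0.01 -0.04 -0.04] w 39.85
turn [-0.0001 -0.     -0.0003] shift [0. 0. 0.] t 7.88 w 0.0399
```

Emit:
apply_moves([
  [[0,0,0,-5,0.5,0,0],[0,0,0,-12,1,0,0],[0,0,0,-20,1,0,0],[0,0,0,-28,1,0,0],[0,0,0,-30,1,0,0]],
])

```text
clock: 8.3
ee_pos: [0.6538, -0.0438, 0.0261]
eef_rot: [2.442, 1.975, -0.002]
wrist_force: [0.7, 0.6, -0.7]
width: 0.0395
```

```bash
python3 st.py
```

```text
t 8.3 TCP dock mm [-74.57  -0.59  26.13] F dock [-0.71  0.53 -0.66] M [0.05 0.3  0.06] w 39.51
turn [-0.0001  0.0017 -0.0029] shift [0. 0. 0.] t 8.3 w 0.0395
```

Emit:
apply_moves([
  [[0,0,0,-3,0.5,0,0],[0,0,0,-6,0.5,0,0],[0,0,0,-9,0.5,0,0],[0,0,0,-12,0.5,0,0],[0,0,0,-15,0.5,0,0]],
])

```text
clock: 8.72
ee_pos: [0.6511, -0.0587, 0.0261]
eef_rot: [2.442, 1.975, -0.002]
wrist_force: [0.3, 1.7, -0.6]
width: 0.0395
```

Emit:
apply_moves([
  [[0,0,0,0,0,0,0],[0,0,0,0,0,0,0],[0,0,0,0,0,0,0]],
])

```text
clock: 8.97
ee_pos: [0.6509, -0.0595, 0.0262]
eef_rot: [2.442, 1.974, -0.003]
wrist_force: [-0.4, -3.5, 1.6]
width: 0.0398
```

```bash
python3 st.py; python3 -c "
from fit import *
shot('top','t4',240,185,130,97,6)"
```

```text
t 8.97 TCP dock mm [-58.59  -0.2   26.16] F dock [3.52 0.35 1.55] M [-0.16 -0.6  -0.  ] w 39.82
turn [-0.0001  0.0026 -0.0032] shift [0. 0. 0.] t 8.97 w 0.0398
```

View pics/t4.png

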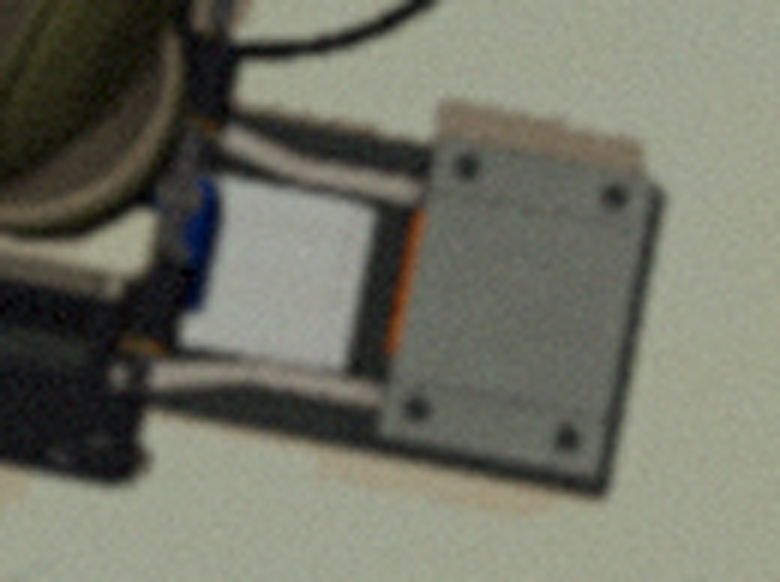

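Emit:
apply_moves([
  [[0,0.003,-0.003,-2.5,0,0,0],[0,0.003,-0.003,-5,0,0,0],[0,0.003,-0.003,-7.5,0,0,0],[0,0.003,-0.003,-10,0,0,0],[0,0.003,-0.003,-12,0,0,0]],
])

```text
clock: 9.43
ee_pos: [0.6483, -0.0714, 0.0261]
eef_rot: [-2.44, -1.979, -0.0]
wrist_force: [0.8, 1.0, -0.7]
width: 0.0401
```

```bash
python3 st.py
```

```text
t 9.43 TCP dock mm [-46.45  -0.3   26.11] F dock [-1.1   0.6  -0.74] M [0.01 0.16 0.01] w 40.07
turn [-0.0002 -0.0005 -0.0001] shift [0. 0. 0.] t 9.43 w 0.0401
```

Emit:
apply_moves([
  [[0,0,0,-1.5,0,0,0],[0,0,0,-3,0,0,0],[0,0,0,-4.5,0,0,0],[0,0,0,-6,0,0,0],[0,0,0,-7.5,0,0,0]],
])

```text
clock: 9.85
ee_pos: [0.6467, -0.0788, 0.0261]
eef_rot: [-2.439, -1.979, -0.0]
wrist_force: [-0.5, 2.5, -0.5]
width: 0.0397
```

```bash
python3 st.py
```

```text
t 9.85 TCP dock mm [-38.88  -0.29  26.1 ] F dock [-2.33 -0.99 -0.5 ] M [-0.04  0.28  0.01] w 39.7
turn [-0.0002 -0.0005 -0.0001] shift [0. 0. 0.] t 9.85 w 0.0397
```

Emit:
apply_moves([
  [[0,0,0,-1.5,0,0,0],[0,0,0,-3,0,0,0],[0,0,0,-4.5,0,0,0]],
])

```text
clock: 10.1
ee_pos: [0.6457, -0.0833, 0.0261]
eef_rot: [-2.439, -1.979, -0.0]
wrist_force: [0.4, 2.3, 0.0]
width: 0.0395
```

```bash
python3 st.py
```

```text
t 10.1 TCP dock mm [-34.25  -0.33  26.1 ] F dock [-2.37 -0.12  0.01] M [-0.09  0.24  0.02] w 39.5
turn [-0.0003 -0.0005 -0.    ] shift [0. 0. 0.] t 10.1 w 0.0395
```

Emit:
apply_moves([
  [[0,0,0,-1.5,0,0,0],[0,0,0,-3,0,0,0],[0,0,0,-4.5,0,0,0]],
])

```text
clock: 10.35
ee_pos: [0.6452, -0.0859, 0.0262]
eef_rot: [-2.437, -1.979, -0.003]
wrist_force: [1.3, 10.5, 4.8]
width: 0.0398
```

```bash
python3 st.py
```

```text
t 10.35 TCP dock mm [-31.62  -0.29  26.23] F dock [-10.57  -0.86   4.84] M [-0.21  1.99 -0.15] w 39.81
turn [-0.0006 -0.0031  0.0009] shift [0. 0. 0.] t 10.35 w 0.0398
```

Emit:
apply_moves([
  [[0,0,0,-1.5,0,0,0],[0,0,0,-3,0,0,0],[0,0,0,-4.5,0,0,0]],
])

```text
clock: 10.6
ee_pos: [0.645, -0.0869, 0.0265]
eef_rot: [-2.433, -1.979, -0.008]
wrist_force: [1.2, 11.2, 6.3]
width: 0.0399
```

```bash
python3 st.py
```

```text
t 10.6 TCP dock mm [-30.57  -0.34  26.49] F dock [-11.24  -1.13   6.31] M [-0.19  2.38 -0.07] w 39.87
turn [-0.0012 -0.0073  0.0029] shift [0. 0. 0.] t 10.6 w 0.0399
```

Emit:
apply_moves([
  [[0,0,0,-1,0,0,0],[0,0,0,-2,0,0,0],[0,0,0,-3,0,0,0]],
])

```text
clock: 10.85
ee_pos: [0.6449, -0.0871, 0.0267]
eef_rot: [-2.429, -1.979, -0.011]
wrist_force: [0.6, 11.4, 7.1]
width: 0.0399
```

```bash
python3 st.py
```

```text
t 10.85 TCP dock mm [-30.37  -0.38  26.73] F dock [-11.3   -1.81   7.05] M [-0.25  2.26 -0.13] w 39.9
turn [-0.0018 -0.0108  0.0044] shift [0. 0. 0.] t 10.85 w 0.0399
```

Emit:
apply_moves([
  [[-0.002,-0.012,0.004,-1,0,1,0],[-0.002,-0.014,0.004,-3,0,1.5,0],[-0.002,-0.015,0.004,-5,0,1.5,0],[-0.002,-0.015,0.004,-6,0,1.5,0],[-0.002,-0.015,0.004,-7,0,1.5,0]],
])

```text
clock: 11.27
ee_pos: [0.6449, -0.0886, 0.0261]
eef_rot: [-2.435, -1.983, -0.003]
wrist_force: [0.9, 17.3, 11.8]
width: 0.0399
```

```bash
python3 st.py
```

```text
t 11.27 TCP dock mm [-28.94  -0.08  26.06] F dock [-17.07  -2.66  11.81] M [-0.44  3.24 -0.1 ] w 39.92
turn [ 0.0001 -0.0024  0.004 ] shift [0. 0. 0.] t 11.27 w 0.0399
```

Emit:
apply_moves([
  [[0,-0.003,0.003,-4,0,0,0],[0,-0.004,0.003,-6,0,0.2,0],[0,-0.005,0.003,-7,0,0.3,0],[0,-0.005,0.003,-8,0,0.3,0]],
])

```text
clock: 11.6
ee_pos: [0.6441, -0.0931, 0.0261]
eef_rot: [-2.436, -1.983, -0.001]
wrist_force: [2.4, 11.1, 5.2]
width: 0.0398
```

```bash
python3 st.py; python3 -c "
from fit import *
shot('side','s5',180,170,200,150,4)"
```

```text
t 11.6 TCP dock mm [-24.32   0.11  26.1 ] F dock [-11.39   0.02   5.24] M [-0.2   2.3   0.01] w 39.75
turn [-0.0001 -0.0013  0.0032] shift [0. 0. 0.] t 11.6 w 0.0398
```

View pics/s5.png

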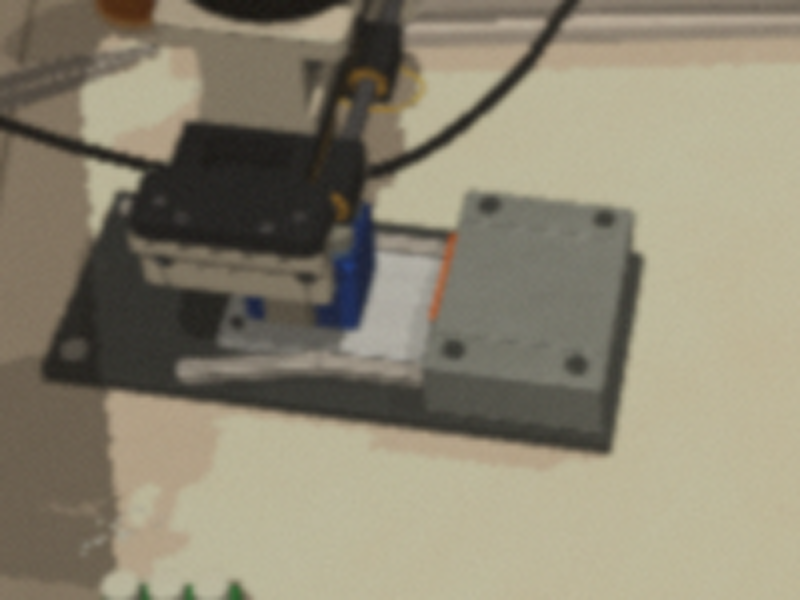

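```bash
cat > rd.py <<'E'
from h import *
d=np.array([.639,-.1169]); q=R.from_euler('z',1.7784)
F=[];P=[]
for i in range(6):
    bot.camera("top"); o=bot.get_obs(); F.append(q.apply(o['wrist_force'])); P.append(q.apply([*(o['ee_pos'][:2]-d),o['ee_pos'][2]])*1e3)
F=np.array(F);P=np.array(P)
print('t',round(o['clock'],2),'x',np.round(P[[0,-1],0],2),'yz',np.round(P[-1,1:],2),'Fx',np.round(F[:,0],1),'mean',np.round(F.mean(0),2))
tgt(o['ee_pos'],-11.9)
E
python3 rd.py
```

```text
t 11.95 x [-23.91 -23.94] yz [ 0.16 26.1 ] Fx [ -9.2 -10.8 -10.  -11.1 -10.6 -10.2] mean [-10.31  -1.     5.54]
turn [ 0.0001 -0.0009  0.0031] shift [0. 0. 0.] t 11.95 w 0.0398
```

Emit:
apply_moves([
  [[0,-0.003,0.002,-4,0,0.2,0],[0,-0.003,0.002,-4.5,0,0.2,0],[0,-0.003,0.002,-5,0,0.2,0]],
])

```text
clock: 12.2
ee_pos: [0.6437, -0.0957, 0.0261]
eef_rot: [-2.436, -1.982, -0.001]
wrist_force: [0.9, 10.1, 5.8]
width: 0.0398
```

```bash
python3 rd.py
```

```text
t 12.5 x [-21.64 -21.61] yz [ 0.25 26.08] Fx [ -9.9 -10.3 -10.4  -9.   -9.8  -9.8] mean [-9.85 -0.59  4.49]
turn [-0.0002 -0.0009  0.0029] shift [0. 0. 0.] t 12.5 w 0.0399
```

Emit:
apply_moves([
  [[0,-0.003,0.002,-4,0,0.2,0],[0,-0.003,0.002,-4.5,0,0.2,0],[0,-0.003,0.002,-5,0,0.2,0]],
])

```text
clock: 12.75
ee_pos: [0.6434, -0.098, 0.0261]
eef_rot: [-2.436, -1.982, -0.001]
wrist_force: [1.5, 10.6, 5.5]
width: 0.0399
```

```bash
python3 rd.py
```

```text
t 13.05 x [-19.17 -19.21] yz [ 0.37 26.1 ] Fx [-8.9 -9.  -9.1 -9.1 -8.8 -9.4] mean [-9.05 -0.71  3.97]
turn [-0.0004 -0.0008  0.0028] shift [0. 0. 0.] t 13.05 w 0.0399
```

Emit:
apply_moves([
  [[0,-0.003,0.002,-4,0,0.2,0],[0,-0.003,0.002,-4.5,0,0.2,0],[0,-0.003,0.002,-5,0,0.2,0]],
])

```text
clock: 13.3
ee_pos: [0.6429, -0.1003, 0.0261]
eef_rot: [-2.436, -1.982, -0.0]
wrist_force: [0.7, 9.8, 4.7]
width: 0.0399
```

```bash
python3 rd.py
```

```text
t 13.6 x [-16.89 -16.89] yz [ 0.42 26.08] Fx [ -9.4 -10.1  -9.9 -10.1  -9.7  -9.4] mean [-9.75 -1.33  4.47]
turn [-0.0008 -0.0008  0.0027] shift [0. 0. 0.] t 13.6 w 0.0399
```

Emit:
apply_moves([
  [[0,-0.003,0.002,-4,0,0.2,0],[0,-0.003,0.002,-4.5,0,0.2,0],[0,-0.003,0.002,-5,0,0.2,0]],
])

```text
clock: 13.85
ee_pos: [0.6425, -0.1025, 0.0261]
eef_rot: [-2.436, -1.982, -0.0]
wrist_force: [1.5, 10.5, 4.4]
width: 0.0401
```

```bash
python3 rd.py
```

```text
t 14.15 x [-14.77 -14.76] yz [ 0.46 26.13] Fx [-10.  -10.3  -9.7  -9.  -10.2 -10.6] mean [-9.97 -0.88  4.74]
turn [-0.0011 -0.0011  0.0029] shift [0. 0. 0.] t 14.15 w 0.0399
```

Emit:
apply_moves([
  [[0,-0.003,0.002,-4,0,0.2,0],[0,-0.003,0.002,-4.5,0,0.2,0],[0,-0.003,0.002,-5,0,0.2,0]],
])

```text
clock: 14.4
ee_pos: [0.6422, -0.104, 0.0261]
eef_rot: [-2.434, -1.982, -0.001]
wrist_force: [1.8, 13.3, 5.9]
width: 0.0399
```

```bash
python3 rd.py
```

```text
t 14.7 x [-13.25 -13.23] yz [ 0.47 26.18] Fx [-11.  -11.2 -11.2 -11.8 -11.2 -11. ] mean [-11.23  -1.35   5.45]
turn [-0.0016 -0.002   0.0033] shift [0. 0. 0.] t 14.7 w 0.0398
```

Emit:
apply_moves([
  [[0,-0.003,0.002,-4,0,0.2,0],[0,-0.003,0.002,-4.5,0,0.2,0],[0,-0.003,0.002,-4.8,0,0.2,0]],
])

```text
clock: 14.95
ee_pos: [0.642, -0.1049, 0.0263]
eef_rot: [-2.433, -1.982, -0.002]
wrist_force: [1.0, 13.3, 5.6]
width: 0.0395
```

```bash
python3 rd.py
```

```text
t 15.25 x [-12.32 -12.39] yz [ 0.44 26.24] Fx [-13.3 -13.  -12.2 -13.2 -12.6 -12.3] mean [-12.76  -1.88   5.95]
turn [-0.0023 -0.0035  0.0041] shift [0. 0. 0.] t 15.25 w 0.0399
```

Emit:
apply_moves([
  [[-0.002,-0.006,0.003,-4,0,0.3,0],[-0.002,-0.006,0.003,-4.5,0,0.3,0],[-0.002,-0.006,0.003,-5,0,0.3,0]],
])

```text
clock: 15.5
ee_pos: [0.6418, -0.1058, 0.0261]
eef_rot: [-2.434, -1.983, -0.002]
wrist_force: [1.3, 13.3, 5.8]
width: 0.0399
```

```bash
python3 rd.py
```

```text
t 15.8 x [-11.27 -11.29] yz [ 0.46 26.14] Fx [-12.4 -12.2 -13.3 -13.  -12.7 -12.7] mean [-12.72  -1.06   5.65]
turn [-0.0009 -0.0019  0.0037] shift [0. 0. 0.] t 15.8 w 0.0401
```

Emit:
apply_moves([
  [[0,0,0,-2,0,0,0],[0,0,0,-0.5,0,0,0],[0,0,0,0,0,0,0],[0,0,0,0,0,0,0]],
])

```text
clock: 16.13
ee_pos: [0.6418, -0.1059, 0.0261]
eef_rot: [-2.435, -1.983, -0.001]
wrist_force: [0.4, 3.7, 1.7]
width: 0.04
```

```bash
python3 rd.py
```

```text
t 16.43 x [-11.38 -11.37] yz [ 0.48 26.15] Fx [-4.3 -4.3 -4.  -3.8 -4.1 -4.6] mean [-4.18 -0.28  1.54]
turn [-0.0009 -0.002   0.0037] shift [0. 0. 0.] t 16.43 w 0.0397
```

Emit:
apply_moves([
  [[0,0,0,0,0,0,0.1],[0,0,0,0,0,0,0.5],[0,0,0,0,0,0,0.8],[0,0,0,0,0,0,0.8],[0,0,0,0,0,0,0.8]],
])

```text
clock: 16.85
ee_pos: [0.6416, -0.1067, 0.0261]
eef_rot: [-2.436, -1.982, -0.001]
wrist_force: [1.0, 0.0, 0.4]
width: 0.0618
```

Emit:
apply_moves([
  [[0,0,0,0,0,0,0.8],[0,0,0,0,0,-10,0.8],[0,0,0,0,0,-30,0.8],[0,0,0,0,0,-60,0.8],[0,0,0,0,0,-95,0.8]],
])

```text
clock: 17.27
ee_pos: [0.6406, -0.1069, 0.1215]
eef_rot: [-2.435, -1.98, 0.003]
wrist_force: [1.2, -0.0, -0.3]
width: 0.0741
```

Emit:
apply_moves([
  [[0,0,0,15,-15,-20,0.8],[0,0,0,40,-40,-50,0.8],[0,0,0,65,-65,-80,0.8],[0,0,0,85,-90,-100,0.8],[0,0,0,100,-110,-110,0.8]],
])

```text
clock: 17.68
ee_pos: [0.5531, 0.0144, 0.2347]
eef_rot: [-2.435, -1.98, -0.001]
wrist_force: [0.2, 1.1, 0.3]
width: 0.0742
```

```bash
python3 st.py; python3 -c "
from fit import *
shot('side','s6',180,170,200,150,4)
shot('top','t6',220,140,200,150,4)"
```

```text
t 17.68 TCP dock mm [-110.79 -111.14  234.66] F dock [-1.09  0.02  0.29] M [-0.01 -0.05 -0.03] w 74.17
turn [-0.0016 -0.0023  0.0024] shift [0. 0. 0.] t 17.68 w 0.0742
```

View pics/s6.png

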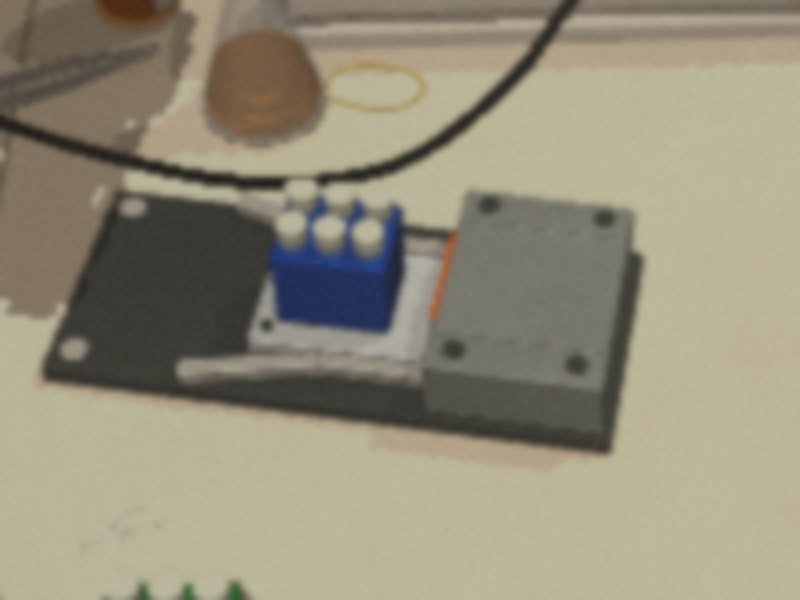

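```bash
python3 - <<'E'
from fit import *
np.set_printoptions(precision=4,suppress=True)
c,r=fit("side",[[-35,-30,8],[-25,-20,50],[25,-20,50],[25,20,50],[-25,-20,8],[25,-20,8]],full([[250,347],[272,254],[390,266],[404,207],[278,320],[390,330]],180,170,4),[.64,-.11,-1.78],.01)
ds=np.array([.6399,-.1206,-1.7778])
print(c,np.degrees(c[2]),r.ravel(),R.from_euler('z',-ds[2]).apply([*(c[:2]-ds[:2]),0])*1e3)
# did the carrier stay still between two looks?
import time
a=bot.camera("side").astype(float)
for i in range(8): b=bot.camera("side").astype(float)
print(np.abs(cv2.blur(a-b,(5,5)))[200:280,240:300].max())
E
```

```text
[ 0.642  -0.1103 -1.7323] -99.25495837679112 [-0.0323 -1.7617 -0.6721  0.7741 -0.1768  0.4261  0.0923 -1.9395 -0.0601
  1.1232  0.8795  1.2419] [-10.5402  -0.0404   0.    ]
1.24
```

View pics/t6.png

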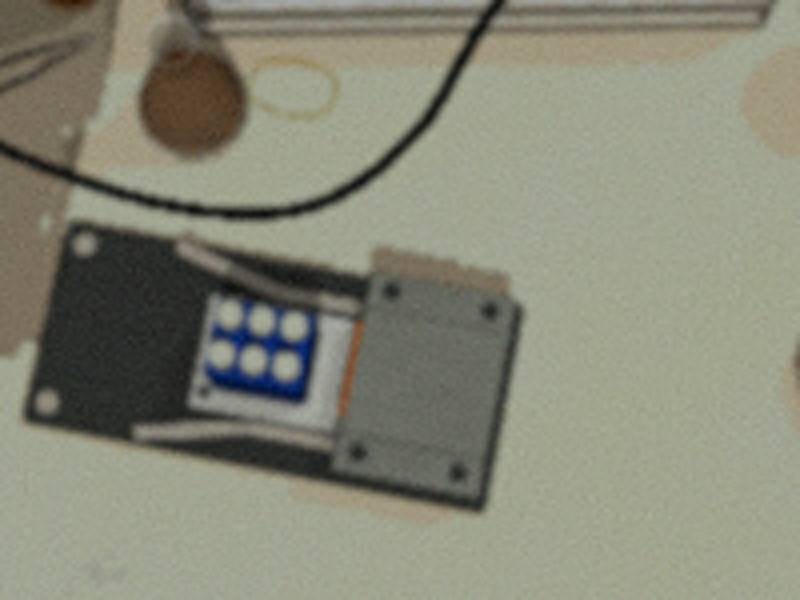

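```bash
python3 -c "
from workcell import bot
print(bot.hand_in())"
```

```text
the job is handed in; nothing more can be done
None
```

The blue carrier is on the docking plate with its toe under the overhang and against the sprung stop. I released it, moved the arm clear and handed the job in at about 18 s on the robot's clock.

- **Sliding in:** The carrier went over the roller bump at about 17 N. Sliding on then took a steady 9 to 10 N.
- **Finding the stop:** The push rose to about 12.7 N over the last 4 mm. I eased off there and opened the gripper. From that rise I put the stop's give at about 4 mm. Friction makes this an estimate, anywhere from 3.5 to 5 mm, and the pad itself can't be seen to check it.
- **Final position:** The last pictures show the carrier flat between the guides and not moving over 0.4 s. The picture fit puts its origin 10.5 mm behind the dock's. The arm's own position says about 9.4 mm, which agrees within the roughly 2 mm calibration.
- **Carrier angle:** The side-view fit reads about 2.6° off the dock's direction. The same method also gave 1 to 2.5° for the carrier when it was elsewhere, with image errors of 1 to 2 pixels. I did not confirm the angle another way.
- **Beaker and flask:** The arm kept away from both. The flask looks unmoved in the last pictures; the beaker was outside them, so I did not re-check it.

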